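# Peel the top tray off the stuck stack and hold it over the drip basin

### The arm

A 6-joint arm with a two-finger parallel gripper is mounted at the origin on the work surface. World frame = base frame: x ahead of the robot, y to its left, z up, the work surface at z = 0. Lengths are in m, angles in rad, forces in N, time in s.
With the tool pointing down it reaches from about 0.325 to 0.775 m from the base axis. Payload 5.5 kg.
Tool frame: the origin (TCP) lies between the finger pads, 19 mm behind the fingertips; this is the grasp point; z points along the fingers, y is the line along which they close (so a half turn about z gives the same grasp; the last joint's range is limited). The gripper opens to 88 mm and grips with 3 to 60 N. Pads are 20 mm wide; open, the fingers measure 115 mm over their backs; the gripper's body (75 mm by 178 mm) begins 61 mm behind the grasp point.
Start: joints at [-1.171, 0.091, 1.231, -0, 1.82, -0.057], TCP at [0.265, -0.538, 0.241] pointing down, gripper open.
Joint ranges: [-2.87, 2.87], [-0.86, 2.18], [0.17, 2.46], [-1.51, 4.65], [0.06, 2.69], [-2.65, 2.65]. Speed limits (rad/s): [2.57, 2.57, 3.01, 3.14, 3.14, 3.14].

### API

Orientations are given as a unit quaternion [w, x, y, z].
In Python, from bench import * gives the robot as it stands. Calls block until the motion is done:
- move_to(position, orientation): joint-space move of the TCP to a pose.
- move_l(position, speed=0.15, orientation=None): straight line of the TCP; orientation=None keeps the orientation; speed is the mean speed in m/s.
- movej(angles): joint-space move.
- gripper_open() and close(): open the fingers fully, or close them until they stop; the grip force is fixed at half the most.
- hold(seconds).
- inverse_kinematics(position, orientation): joint angles nearest the present ones, or None.
- state(): the state.
- get_image(name): name is "scene" or "top" or "wrist"; returns a dict with "frame" (480x640x3 uint8, blue, green, red), "depth" (480x640 float32, m along the optical axis (not along the pixel's ray), 0 where there is no reading), "camera_matrix" (3x3 intrinsics, pixels), "k1" (the pictures are not rectified: a ray, as slopes to the right and down, at radius r is drawn at 1 + k1 r^2 times it, then the intrinsics apply), "view" (4x4, takes a point from world to camera coordinates). Camera axes: x right, y up, looking along -z (the intrinsics and any distortion apply to the point x, -y, -z); pixel columns grow to the right and rows downward; lengths in m; the calibration is good to about 2 mm. A picture is of the moment at which its call begins.
A pose or a line that the arm cannot do raises IKError and nothing moves.
- job_done(): hands the job in; it is judged then, once.
The state is a dict: "time": time; "joint_pos": joint angles; "dq": joint speeds; "joint_torque": joint torques, N m; "ee_pos": TCP position; "ee_rot": TCP orientation; "ft_force": force on the tool from outside, world axes, zero at the start; "moment": the same for the moment, N m; "finger_gap": finger opening in m; "finger_force": force on a finger pad.
Only numpy, scipy, OpenCV 4.12 (cv2) and the standard library are available. Lean on these libraries where they do the work, as an engineer would, in place of code of your own. Each camera call takes 0.05 s, during which the arm holds its last target. There are 200 camera calls.

### The job

The washed trays have stuck together: take the top tray by its corner lug and peel it off, raising the lug corner a good 4 cm first while the opposite corner stays down on the tray below, then lift it clear. Carry it to the drip basin and finish while holding it still there by the lug, in the air and not let go: lug corner uppermost, the tray tipped about 30 degrees or more, its middle over the middle of the basin and its lowest corner at least 12 cm above the worktop. Leave the bowl, the jar and the pot where they are.

Things in the scene. Friction and masses are not known exactly. Their poses are not given: they have to be found in the camera images.
- tray: Top tray: white plastic, about 0.16 kg, 170 mm square with cut corners, 40 mm tall, one corner lug. Origin: centre of underside, z up. Its x, y run along its DIAGONALS: corner faces at 99 mm on +x, -x, +y, -y; sides 85 mm out between them (rim bead +2 mm). Foot z 0-14 mm, 6 mm smaller all round, sits inside the tray below; shoulder z 14, rim z 40. Starts squarely seated, at the stack's yaw.
- tray_lug (a point): Centre of the tray's lug, at (-119, 0, 27.5) mm of the tray. The lug is a solid upright block 10 mm thick (along y), x -97 to -133, z 15 to 40 mm. Pinch it from above, fingers closing along y; fingertips no lower than z 15, since each lower tray has the same lug right below (1 mm gap). With under about 40 N of grip the tray may swing about the fingers.
- tray_far (a point): Lower outer edge of the corner across from the lug, at (99, 0, 14) mm of the tray: the tray hinges on it while being peeled. At the start it rests on the rim below.
- stack: Three more such trays nested together, fixed to the worktop. Origin: centre of underside; axes as the tray's (lugs on -x). Upper rim 92 mm up; the top tray's underside starts at 78 mm, its rim at 118, its lug spans 93 to 118. A springy rubber grip inside each of the four rim corners holds the top tray's foot with some 3 to 5 N of friction until that corner has risen about 11 mm.
- stack_far (a point): Point on the stack's upper rim at the corner across from the lugs, at (99, 0, 92) mm of the stack.
- basin: Drip basin: shallow open metal box with thin ribs on its floor, 200 mm (x) by 180 mm (y), 35 mm tall, fixed to the worktop. Origin: centre of its underside.
- bowl: White bowl, 130 mm across, 60 mm tall, loose bystander; origin: centre of its underside.
- jar: Glass jar with metal cap, 72 mm across, 110 mm tall, loose bystander; origin: centre of its underside.
- pot: Brown clay pot, 90 mm across, 90 mm tall, loose bystander; origin: centre of its underside.
Mind the look-alikes: they are no part of the job. Of the things that look like the stack, the largest one is meant.

How it is judged:
By the outcome, as a careful person would: the job done as asked, in the order asked, and still so for the second after the job is handed in, while the arm keeps its last pose, push and grip.
It also fails if it takes over 51 s, if anything falls off the work surface, if the arm or the gripper's body presses on something with over 40 N, if the wrist force passes 120 N, or if a joint passes its speed limit or range.

## Working session

There is one attempt and no reset: what is moved stays moved. The work goes in short steps, each a Python script; the robot and the scene stay as the last script left them, time stands still between calls to the robot, and variables do not carry over. Pictures are saved under pics/ and viewed, at most 10 in all, crops included, and the job is handed in when it is done.

```bash
mkdir -p pics; ls
cat > h.py <<'E'
from bench import *
import numpy as np, cv2
def cloud(im):
    K=np.array(im["camera_matrix"]);d=im["depth"];h,w=d.shape
    u,v=np.meshgrid(np.arange(w),np.arange(h))
    p=np.stack([u,v],-1).reshape(-1,1,2).astype(np.float64)
    n=cv2.undistortPoints(p,K,np.array([im["k1"],0,0,0.])).reshape(h,w,2)
    c=np.stack([n[...,0]*d,-n[...,1]*d,-d,np.ones_like(d)],-1)
    P=c@np.linalg.inv(np.array(im["view"])).T
    P=P[...,:3].copy();P[d<=0]=np.nan
    return P
def proj(im,P):
    V=np.array(im["view"]);c=(np.c_[np.atleast_2d(P),np.ones(len(np.atleast_2d(P)))]@V.T)[:,:3]*[1,-1,-1]
    return cv2.projectPoints(c,np.zeros(3),np.zeros(3),np.array(im["camera_matrix"]),np.array([im["k1"],0,0,0.]))[0].reshape(-1,2)
E
python3 - <<'E'
from h import *
import pickle
for n in("scene","top"):
    im=get_image(n);cv2.imwrite(f"pics/{n}0.png",im["frame"]);pickle.dump(im,open(n+".pkl","wb"))
print(state())
E
```

```text
pics
{'time': 0.1, 'joint_pos': array([-1.17069318e+00,  9.17492295e-02,  1.23174941e+00,  1.56010675e-05,
        1.81980499e+00, -5.67026843e-02]), 'dq': array([-0.0009403 , -0.00256321, -0.00150332, -0.00098554,  0.00218348,
        0.00060538]), 'joint_torque': array([ 3.19716564e-03, -4.47856736e+01, -4.07570958e+01,  7.00611365e-02,
        2.84740445e-02, -1.01674423e-04]), 'ee_pos': array([ 0.26456019, -0.53826255,  0.24034955]), 'ee_rot': array([-8.44202032e-04,  9.74028463e-01,  2.26423987e-01, -1.38716669e-04]), 'ft_force': array([0.19255926, 0.37409603, 0.60541633]), 'moment': array([-0.00479035, -0.04068517,  0.0321126 ]), 'finger_force': 0.0, 'finger_gap': 0.08779658522799955}
```

View pics/top0.png

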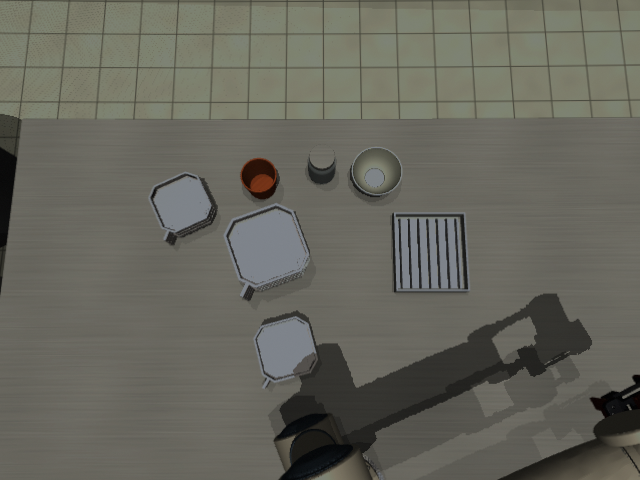

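View pics/scene0.png

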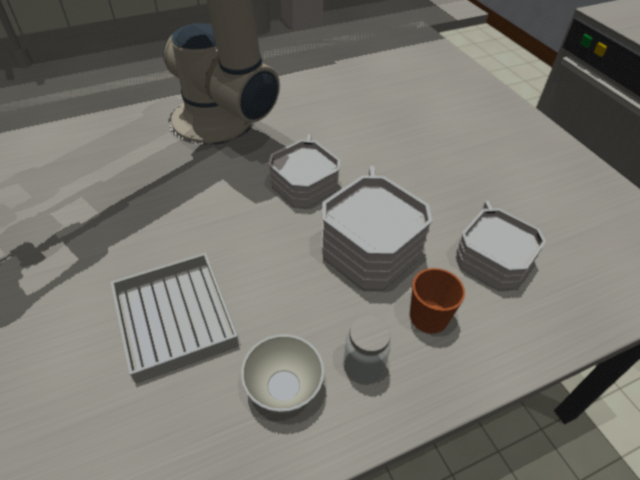

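Top view: three look-alike stacks, at (183,204), (268,248) and (286,348). The largest is (268,248), with its lug at (247,291). The basin is at (430,253), bowl (376,172), jar (321,164) and pot (259,178). Next I measure them.

Run:
```python
from h import *
import pickle
from scipy.optimize import least_squares
im=pickle.load(open("top.pkl","rb"));P=cloud(im)
sc=pickle.load(open("scene.pkl","rb"));S=cloud(sc)
for n,(u,v) in dict(a=(183,204),big=(268,248),c=(286,348),basin=(430,253),bowl=(376,172),jar=(321,160),pot=(259,178),table=(500,180)).items(): print(n,P[v,u].round(4))
c=P[248,268,:2]
for nm,Q in(("top",P),("scene",S)):
    m=(np.linalg.norm(Q[...,:2]-c,axis=-1)<.16)&(Q[...,2]>.110)&(Q[...,2]<.13)
    X=Q[m];print(nm,m.sum(),X[:,2].min(),np.median(X[:,2]),X[:,2].max())
    # outer contour silhouette: octagon rim mid-line fit + lug
    def res(p,X=X):
        d=X[:,:2]-p[:2];a=p[2];R=np.array([[np.cos(a),-np.sin(a)],[np.sin(a),np.cos(a)]])
        q=d@R; s=(q@np.array([[1,1],[1,-1]])/np.sqrt(2))
        oct_=np.maximum(np.abs(s).max(1)-.0855,np.abs(q).max(1)-.0985)
        dx=np.abs(q[:,0]+.117)-.016;dy=np.abs(q[:,1])-.005
        lug=np.hypot(np.maximum(dx,0),np.maximum(dy,0))
        return np.minimum(np.abs(oct_),lug)
    best=None
    for a in np.arange(0,6.28,.2):
        r=least_squares(res,[*X[:,:2].mean(0),a],loss='soft_l1',f_scale=.002)
        if best is None or r.cost<best.cost:best=r
    x=best.x;print(x.round(4),np.degrees(x[2]),"med res",np.median(res(x)))
    t=x[:2]-.119*np.array([np.cos(x[2]),np.sin(x[2])]);print("lug",t,"r",np.hypot(*t))
b=P[253,430,:2]
for nm,Q in(("top",P),("scene",S)):
    m=(np.abs(Q[...,:2]-b).max(-1)<.14)&(Q[...,2]>.028)&(Q[...,2]<.042)
    print(nm,"basin",m.sum(),cv2.minAreaRect(Q[m][:,:2].astype(np.float32)*1000), Q[m][:,2].max())
# others
for n,(u,v),h in(("bowl",(376,172),.06),("jar",(321,160),.11),("pot",(259,178),.09)):
    q=P[v,u,:2];m=(np.linalg.norm(P[...,:2]-q,axis=-1)<.09)&(abs(P[...,2]-h)<.008)
    print(n,cv2.minEnclosingCircle(P[m][:,:2].astype(np.float32)*1000))
f=cv2.resize(im["frame"][195:310,210:330],None,fx=5,fy=5,interpolation=cv2.INTER_CUBIC)
a=x[2];R=np.array([[np.cos(a),-np.sin(a)],[np.sin(a),np.cos(a)]])
L=np.array([[-97,-5],[-133,-5],[-133,5],[-97,5]])/1000
o=np.array([[99,21.2],[21.2,99],[-21.2,99],[-99,21.2],[-99,-21.2],[-21.2,-99],[21.2,-99],[99,-21.2]])/1000
for k in(L,o):
    w=np.c_[k@R.T+x[:2],np.full(len(k),.118)]
    cv2.polylines(f,[((proj(im,w)-[210,195]+.5)*5).astype(int)],True,(0,0,255),1)
cv2.imwrite("pics/crop.png",f)
```

```text
a [0.6998 0.3859 0.0537]
big [0.5783 0.1656 0.0971]
c [0.3451 0.1229 0.0537]
basin [ 0.5827 -0.2395  0.0059]
bowl [ 0.8002 -0.1067  0.0076]
jar [0.7931 0.0392 0.1116]
pot [0.7856 0.2028 0.0041]
table [ 0.779  -0.4329  0.0011]
top 839 0.11019836038030051 0.11912554092542149 0.12569598961005157
[0.5827 0.168  5.8521] 335.3023811655954 med res 0.001694984845463321
lug [0.4746112  0.21768729] r 0.5221527992693472
scene 1248 0.11002480109080981 0.11659673287381195 0.12073655822249507
[0.5828 0.1682 5.8509] 335.23332578877057 med res 0.001910587643511652
lug [0.47475339 0.21804316] r 0.5224304744048393
top basin 679 ((584.3924560546875, -234.7606658935547), (200.3696746826172, 181.72012329101562), 0.026864858344197273) 0.04161526508204716
scene basin 1319 ((581.8599243164062, -235.01585388183594), (180.90457153320312, 204.5618896484375), 89.94328308105469) 0.038264561921293794
bowl ((785.029052734375, -102.087158203125), 64.97189331054688)
jar ((803.0843505859375, 38.06752014160156), 31.958765029907227)
pot ((764.024658203125, 194.3448028564453), 45.43010711669922)
```

View pics/crop.png

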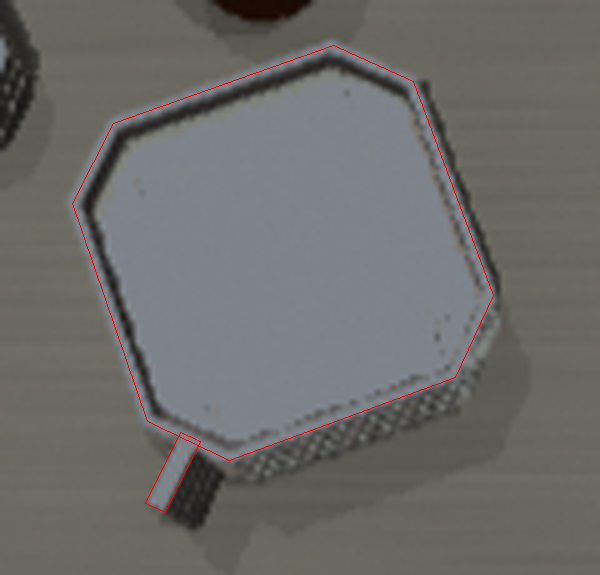

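The crop confirms the choice: the red model outline lies on the largest stack's rim and on its lug (about (170,470) in the crop), and both cameras agree within 0.5 mm. Next I plan the waypoints and check IK.

```bash
cat > plan.py <<'E'
from h import *
from scipy.spatial.transform import Rotation as Ro
C=np.array([.5828,.1681,.078]);A=np.radians(-24.75)
BAS=np.array([.583,-.235])
def q4(r): x=r.as_quat();return np.array([x[3],x[0],x[1],x[2]])
# tray rotation, yaw then tilt (lug -x up => +rotation about tray y)
def RT(yaw,t): return Ro.from_euler('ZY',[yaw,t],degrees=False)
def RG(R,flip): return R*Ro.from_euler('x',np.pi)*Ro.from_euler('z',np.pi*flip)
GP=np.array([-.119,0,.0385])   # TCP in tray frame
H=np.array([.099,0,.014])
def peel(t,lead=0,flip=0,pull=0,dz=0):
    R=RT(A,t);h=RT(A,0).apply(H)+C
    o=h-R.apply(H)+R.apply([-pull,0,0])+[0,0,dz]
    return o+R.apply(GP),q4(RG(RT(A,t+lead),flip))
def final(yaw,t,zlow,flip=0,mid=np.array([0,0,.02])):
    R=RT(yaw,t);o=np.r_[BAS,0]-R.apply(mid)*[1,1,0]
    o[2]=zlow-R.apply([.093,0,0])[2]
    return o+R.apply(GP),q4(RG(R,flip))
E
python3 - <<'E'
from plan import *
d=np.degrees
for fl in(0,1):
    print("flip",fl)
    for t,pu,dz in((0,0,0),(0,0,.1),(15,0,0),(30,0,0),(40,0,0),(45,0,0),(40,.06,0),(40,.06,.12)):
        p,q=peel(np.radians(t),0,fl,pu,dz);r=inverse_kinematics(p,q)
        print(t,pu,dz,p.round(3),None if r is None else np.round(r,2))
    for yaw in range(-180,180,30):
        p,q=final(np.radians(yaw),np.radians(42),.17,fl);r=inverse_kinematics(p,q)
        print("fin",yaw,p.round(3),None if r is None else np.round(r,2))
E
```

```text
flip 0
0 0 0 [0.475 0.218 0.116] [ 0.37 -0.11  1.65 -0.    1.6   2.37]
0 0 0.1 [0.475 0.218 0.216] [ 0.37 -0.12  1.49 -0.    1.78  2.37]
15 0 0 [0.487 0.212 0.172] [0.25 0.07 1.4  0.17 1.88 2.28]
30 0 0 [0.512 0.201 0.222] [0.15 0.29 1.12 0.33 2.16 2.27]
40 0 0 [0.535 0.19  0.251] [0.09 0.47 0.91 0.46 2.34 2.32]
45 0 0 [0.548 0.184 0.263] [0.07 0.56 0.79 0.55 2.43 2.37]
40 0.06 0 [0.494 0.209 0.289] [0.12 0.36 0.98 0.5  2.36 2.39]
40 0.06 0.12 [0.494 0.209 0.409] [0.12 0.43 0.67 0.66 2.56 2.59]
fin -180 [ 0.659 -0.235  0.34 ] [-0.56 -0.18  1.47  0.39  1.23 -2.14]
fin -150 [ 0.649 -0.197  0.34 ] None
fin -120 [ 0.621 -0.169  0.34 ] None
fin -90 [ 0.583 -0.159  0.34 ] None
fin -60 [ 0.545 -0.169  0.34 ] [-0.55  0.54  0.67  0.58  2.52  2.45]
fin -30 [ 0.517 -0.197  0.34 ] None
fin 0 [ 0.507 -0.235  0.34 ] [-0.36  0.6   0.58 -0.48  2.61  0.88]
fin 30 [ 0.517 -0.273  0.34 ] [-0.27  0.47  0.76 -0.72  2.33  0.38]
fin 60 [ 0.545 -0.301  0.34 ] [-0.22  0.28  1.   -0.77  1.99  0.02]
fin 90 [ 0.583 -0.311  0.34 ] [-0.21  0.07  1.23 -0.72  1.64 -0.34]
fin 120 [ 0.621 -0.301  0.34 ] [-0.28 -0.12 
[... 623 characters left out ...]
-0.55]
fin -180 [ 0.659 -0.235  0.34 ] [-0.56 -0.18  1.47  0.39  1.23  1.  ]
fin -150 [ 0.649 -0.197  0.34 ] [-0.65 -0.04  1.34  0.67  1.52  0.47]
fin -120 [ 0.621 -0.169  0.34 ] [-0.67  0.16  1.13  0.77  1.87  0.09]
fin -90 [ 0.583 -0.159  0.34 ] [-0.63  0.37  0.89  0.75  2.22 -0.26]
fin -60 [ 0.545 -0.169  0.34 ] [-0.55  0.54  0.67  0.58  2.52 -0.69]
fin -30 [ 0.517 -0.197  0.34 ] None
fin 0 [ 0.507 -0.235  0.34 ] [-0.36  0.6   0.58 -0.48  2.61 -2.26]
fin 30 [ 0.517 -0.273  0.34 ] None
fin 60 [ 0.545 -0.301  0.34 ] None
fin 90 [ 0.583 -0.311  0.34 ] None
fin 120 [ 0.621 -0.301  0.34 ] [-0.28 -0.12  1.41 -0.5   1.31  2.34]
fin 150 [ 0.649 -0.273  0.34 ] [-0.41 -0.21  1.5  -0.08  1.13  1.69]
```

Run:
```python
from plan import *
p,q=peel(0,0,1,0,.12);move_to(p,q);print(state()["time"])
p,q=peel(0,0,1);move_l(p+[0,0,.01],.12);move_l(p,.03)
s=state();print(s["time"],s["ee_pos"]-p,s["ft_force"])
close();s=state();print(s["time"],s["finger_gap"],s["finger_force"],s["ft_force"],s["moment"])
im=get_image("scene");cv2.imwrite("pics/g.png",im["frame"][100:340,220:560])
```

```text
2.8667
4.4167 [-1.07879005e-04 -4.22723127e-05 -2.37281687e-04] [-0.17168042 -0.19691878  0.53295825]
5.5917 0.009768047529006599 29.999721944332123 [-2.70881337 -4.71502507  2.12571952] [-0.58248601  0.21610808 -0.05976361]
```

View pics/g.png

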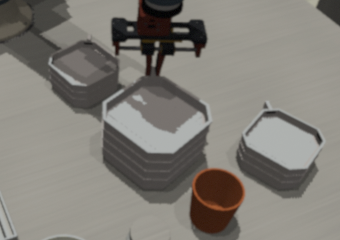

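The crop shows the fingers on the lug at (155,70), and the 9.8 mm gap matches the lug's 10 mm. Next I peel to about 16° and check.

```bash
cat >> plan.py <<'E'
def fitplane(flist=("top","scene"),box=None):
    out={}
    for n in flist:
        im=get_image(n);out[n]=(im,cloud(im))
    return out
E
python3 - <<'E'
from plan import *
for t in range(2,17,2):
    p,q=peel(np.radians(t),np.radians(min(t*.4,1.5)),1);move_l(p,.035,q)
    s=state();print(t,round(s["time"],2),s["ft_force"].round(1),s["moment"].round(2),round(s["finger_gap"],4),(s["ee_pos"]-p).round(4))
o=fitplane()
e=RT(A,0)
for n,(im,P) in o.items():
    L=e.inv().apply(P.reshape(-1,3)-C)
    for xr in((.05,.075),(0,.03),(-.05,-.02)):   # floor heights by stack-x
        m=(L[:,0]>xr[0])&(L[:,0]<xr[1])&(abs(L[:,1])<.04)&(L[:,2]>-.02)&(L[:,2]<.15);print(n,xr,np.nanmedian(L[m],0).round(4))
    m=(abs(L[:,1])<.02)&(L[:,0]>.08)&(L[:,0]<.13);print("far rim top",np.nanmax(L[m,2]))
im=o["scene"][0];cv2.imwrite("pics/p1.png",cv2.resize(im["frame"][100:300,260:480],None,fx=2.5,fy=2.5))
E
```

```text
2 6.01 [-4.6 -2.9  2. ] [-0.54  0.37 -0.06] 0.0097 [-0.0001 -0.0001  0.0001]
4 6.38 [-3.4 -0.4  2.1] [-0.29  0.38 -0.16] 0.0096 [-0.      0.0002  0.0002]
6 6.74 [-4.6  0.5  2.2] [-0.07  0.5  -0.16] 0.0101 [-0.0001  0.0003  0.0002]
8 7.11 [-5.2  0.9  1.1] [ 0.08  0.59 -0.16] 0.0098 [-0.0002  0.0003  0.0002]
10 7.47 [-5.7  2.   1.3] [ 0.14  0.67 -0.16] 0.0098 [-0.0001  0.0002  0.0003]
12 7.84 [-4.9  1.7  1.3] [ 0.15  0.73 -0.17] 0.0101 [0.     0.0001 0.0004]
14 8.21 [-4.7  2.   1.2] [ 0.18  0.57 -0.16] 0.01 [0.0002 0.     0.0003]
16 8.57 [-4.3  1.5  0.9] [ 0.11  0.48 -0.11] 0.0095 [ 0.0003 -0.0001  0.0001]
top (0.05, 0.075) [ 0.0624 -0.0282  0.0287]
top (0, 0.03) [0.0146 0.0003 0.043 ]
top (-0.05, -0.02) [-0.0268 -0.0252  0.055 ]
far rim top 0.04534180429959906
scene (0.05, 0.075) [0.0621 0.0014 0.0263]
scene (0, 0.03) [0.0151 0.0003 0.04  ]
scene (-0.05, -0.02) [-0.0355 -0.0001  0.0543]
far rim top 0.04100973408805648
```

View pics/p1.png

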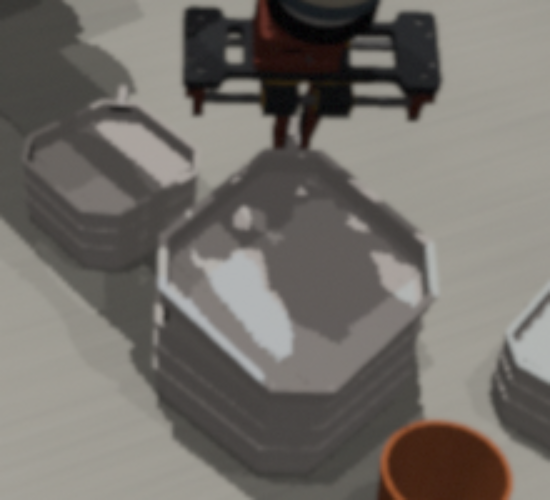

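The lug corner is up about 60 mm at a 16° slope. The far corner, at (290,390) in the crop, is still on the rim below. Next I hinge to 40°, then pull along the tray's own axis and lift.

```bash
cat >> plan.py <<'E'
def trayfit(P,C0,r=.0):
    "plane of the tray floor near guessed centre: tilt & normal"
    pass
E
python3 - <<'E'
from plan import *
d=np.radians
hold(.3)
for t in range(20,41,4):
    p,q=peel(d(t),d(1.5),1);move_l(p,.05,q)
    s=state();print(t,round(s["time"],2),s["ft_force"].round(1),s["moment"].round(2),round(s["finger_gap"],4))
for pu,dz in((.02,0),(.06,0),(.06,.06)):
    p,q=peel(d(40),d(1.5),1,pu,dz);move_l(p,.06,q)
    s=state();print(pu,dz,round(s["time"],2),s["ft_force"].round(1),s["moment"].round(2),round(s["finger_gap"],4))
im=get_image("scene");cv2.imwrite("pics/p2.png",im["frame"][0:340,150:590])
E
```

```text
20 9.43 [-4.2  1.1  0.6] [ 0.02  0.27 -0.11] 0.0094
24 9.89 [-0.7  0.7 -0.1] [-0.1  -0.16  0.03] 0.0098
28 10.35 [ 0.9 -0.4 -1.4] [-0.18 -0.63 -0.07] 0.0097
32 10.81 [ 0.4  0.1 -2.5] [-0.16 -0.59 -0.  ] 0.0098
36 11.27 [ 0.9  0.8 -1.7] [-0.21 -0.52 -0.05] 0.01
40 11.72 [-0.4 -1.5 -1.2] [-0.21 -0.56 -0.02] 0.0096
0.02 0 12.21 [ 0.1 -0.  -2.1] [-0.09 -0.45 -0.04] 0.0099
0.06 0 13.03 [ 0.2 -0.7 -1.6] [-0.13 -0.42 -0.03] 0.01
0.06 0.06 14.18 [ 0.3  0.  -2. ] [-0.08 -0.41  0.03] 0.0097
```

View pics/p2.png

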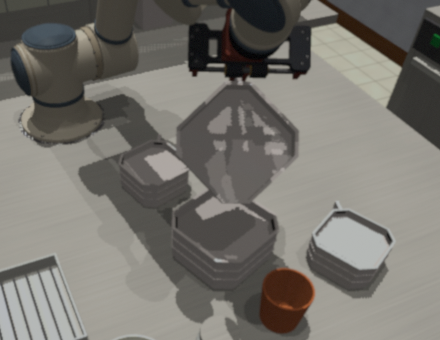

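The tray is clear of the stack, hanging lug-up at about (237,140) in the crop. Next I carry it over the basin.

Run:
```python
from plan import *
d=np.radians
p,q=final(d(-80),d(41.5),.18,1)
print(inverse_kinematics(p,q))
try: move_l(p,.1,q)
except IKError as e:
    print("IKError",e); p1=np.array([.55,.03,.36]);_,q1=final(d(-50),d(41.5),.18,1);move_l(p1,.1,q1);move_l(p,.1,q)
hold(.5)
s=state();print(s["time"],s["ee_pos"]-p,s["ft_force"].round(1),s["moment"].round(2),s["finger_gap"])
R=RT(d(-80),d(41.5));tc=s["ee_pos"]-R.apply(GP)
for n in("top","scene"):
    im=get_image(n);P=cloud(im);L=R.inv().apply(P.reshape(-1,3)-tc)
    m=(abs(L[:,0])<.07)&(abs(L[:,1])<.06)&(abs(L[:,2])<.09)
    m&=P.reshape(-1,3)[:,2]>.07
    X=P.reshape(-1,3)[m];
    for _ in range(3):
        c=X.mean(0);nv=np.linalg.svd(X-c,full_matrices=False)[2][2];nv*=np.sign(nv[2]);r=(X-c)@nv;X=X[abs(r)<max(.004,1.5*r.std()*.7)]
    print(n,len(X),"centroid",c.round(3),"n",nv.round(3),"tilt",np.degrees(np.arccos(nv[2])),"off",(tc-c)@nv,"expected n",R.apply([0,0,1]).round(3))
    Q=P.reshape(-1,3);m=(Q[:,2]>.06)&(np.linalg.norm(Q[:,:2]-BAS,axis=1)<.16)&(Q[:,2]<.3);print("lowest",np.percentile(Q[m,2],[0,.5,2]))
    cv2.imwrite(f"pics/f_{n}.png",im["frame"])
```

```text
[-0.60059112  0.43072055  0.78882781  0.71633642  2.33655733 -0.37515641]
18.6417 [-1.17769705e-05 -3.50855329e-06  1.44793569e-05] [ 0.6 -0.8 -1.6] [-0.34 -0.14 -0.06] 0.009875110526347246
top 658 centroid [ 0.57  -0.23   0.262] n [ 0.119 -0.642  0.758] tilt 40.7449236141504 off -0.01933478417115856 expected n [ 0.115 -0.653  0.749]
lowest [0.19491608 0.20203173 0.219647  ]
scene 4157 centroid [ 0.585 -0.239  0.251] n [ 0.113 -0.636  0.763] tilt 40.273727568587795 off -0.018024325831639376 expected n [ 0.115 -0.653  0.749]
lowest [0.19165366 0.19490992 0.19902887]
```

View pics/f_scene.png

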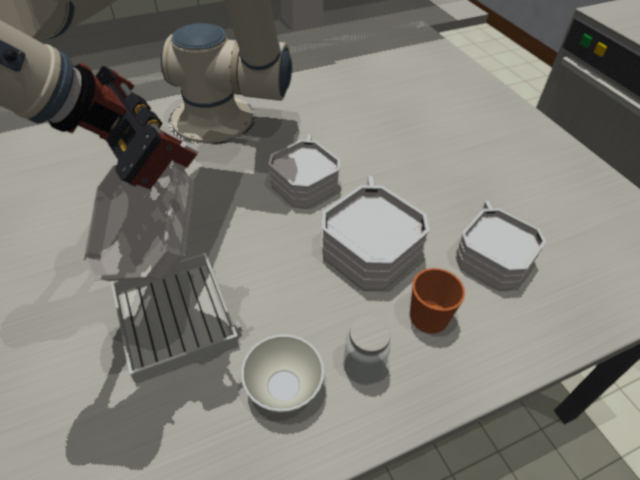

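View pics/f_top.png

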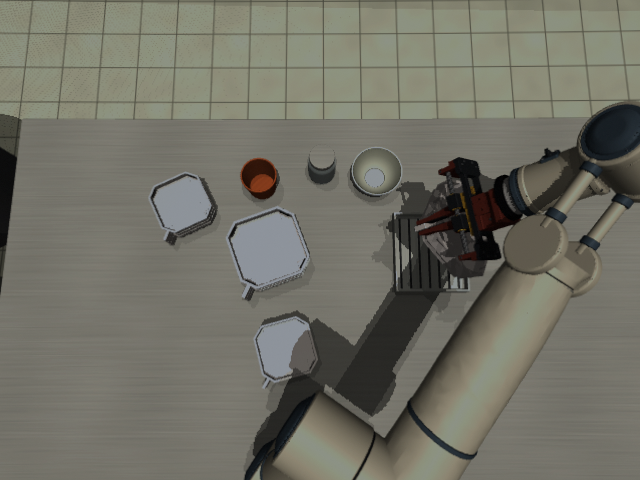

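The scene view shows the tray held by its lug above the basin, at about (140,220). It is tipped 40° with its lowest point near z 0.18. The bowl, jar and pot are where they were, and the fitted pose matches the plan, so I hand it in.

```bash
python3 -c "
from bench import *
print(state()['dq'].round(3),state()['finger_gap']);print(job_done())"
```

```text
[-0.     0.001  0.    -0.    -0.001  0.   ] 0.009588793929308568
the job is handed in; nothing more can be done
None
```

The job is handed in (no verdict was returned): the top tray was peeled lug-first with its far corner down, and is held still by the lug over the middle of the basin, tipped about 40° with its lowest corner about 18 cm up; the bowl, jar and pot look unmoved in the final pictures.

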